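# Pin the emergency whistle into its shelf hanger

## Task

Hang the yellow emergency whistle on the hanger bracket: slide its tab in between the two ears of the aluminium yoke so that its eye lines up with their holes, then take the red-headed pin from the cork block, pass it down through both ears and the whistle's eye, and press it fully home so the head sits flush on the yoke. Push gently throughout, and leave the other things on the shelf where they are. Let go of everything at the end.

Things in the scene. Friction and masses are not known exactly. Their poses are not given: they have to be found in the camera images.
- bracket: Fixed hanger. Origin on the work surface under the middle of the yoke's adjustment range; z up, +x from the yoke's open mouth to its closed back. Dark base plate 4 mm thick, x -6 to 60, y -22 to 22 mm. On it an aluminium yoke is clamped anywhere along x: its hole axis is at x -15 to +15 mm, y 0. This offset is NOT measured: see or feel it. Over 12 N of whistle or 30 N of pin on it is damage.
- yoke_gap (a point): Fixed point 22 mm above the bracket's origin, level with the middle of the yoke's gap (it does not follow the yoke's offset). Gap: z 16 to 28 mm, open at the mouth and both sides; its back wall's inner face is 19 mm beyond the hole axis. Lower ear z 4 to 16, upper ear z 28 to 36 mm (the top). From the hole axis the yoke spans x -12 to +27 mm; 32 mm wide in y.
- yoke_top (a point): Fixed point 36 mm above the bracket's origin, at the height of the upper ear's top (it does not follow the yoke's offset). Each ear has a vertical 10 mm hole with 1 mm chamfer. In the lower ear a sprung ball, 10 mm across, centred 11 mm above the work surface, presses on the pin from +y with about 5 N: the pin does not drop home by itself; its last 8 mm need a push of about 3 to 10 N.
- whistle: Loose yellow whistle, about 45 g, lying level. Origin at its underside below the round chamber; z up, +x to its tab. Chamber: disc 30 mm across standing 30 mm high, axis along y, flat sides at y -11 and +11 mm, good to grip. Mouthpiece x 0 to -38 mm, 22 wide, 16 high. Tab 22 mm wide, z 18 to 26 mm, ending square at x 55 mm.
- eye (a point): Centre of the vertical 11 mm eye through the tab: 44 mm ahead (+x) of the whistle's origin, 22 mm above its underside, 11 mm before the tab's end. With the whistle on the work surface, centred along the bracket's x, touch the yoke's back wall with the tab's end and draw back 8 mm: the eye is then in line with the ears' holes.
- pin: Loose upright pin, 30 g. Origin: centre of its tip, z up to the head. Steel shank 8 mm across, 30 mm long, the last 4 mm tapering to 6 mm at the tip; red cylindrical head 16 mm across, 30 to 54 mm above the tip. Starts hanging by its head in the cork block, tip 4 mm above the work surface. Home in the yoke, head flush on the upper ear, its tip is 6 mm above the work surface.
- block: Fixed cork parking block 50 x 50 x 34 mm high with an 11 mm hole in the middle of its top in which the pin starts. Origin: centre of the underside, z up.
- puck: Bystander, to be left alone: round white smartwatch charging puck, 56 mm across, 9 mm high. Origin: centre of the underside.
- earbud_case: Bystander, to be left alone: black rounded earbud case, 46 x 60 x 22 mm high. Origin: centre of the underside.
- tin: Bystander, to be left alone: round steel tin with a lid, 71 mm across, 54 mm high. Origin: centre of the underside.
- phone_stand: Bystander, to be left alone: aluminium phone stand, foot 85 x 70 mm, back plate up to 105 mm high. Origin: centre of the underside.
Not all that is in view belongs to the job. Of the things shaped like the block, the cork one is meant.

How it is judged:
By the outcome, as a careful person would: the job done as asked, in the order asked, and still so for the second after the job is handed in, with the robot touching nothing.
It also fails if it takes over 72 s, if anything falls off the work surface, if the arm or the gripper's body presses on something with over 40 N, if the wrist force passes 120 N, or if a joint passes its speed limit or range.

## Robot

A 6-joint arm with a two-finger parallel gripper is mounted at the origin on the work surface. World frame = base frame: x ahead of the robot, y to its left, z up, the work surface at z = 0. Lengths are in mm, angles in degrees, forces in N, time in s.
With the tool pointing down it reaches from about 350 to 850 mm from the base axis. Payload 8.1 kg.
Tool frame: the origin (TCP) lies between the finger pads; the fingertips stand 22 mm ahead of it and the grasp point (between the pads) lies 3 mm ahead of it; z points along the fingers, y is the line along which they close (so a half turn about z gives the same grasp; the last joint's range is limited). The gripper opens to 85 mm and grips with 20 to 120 N. Pads are 22 mm wide; open, the fingers measure 114 mm over their backs; the gripper's body (76 mm by 85 mm) begins 54 mm behind the grasp point. The pads swing forward as they close: fully open they stand 13 mm farther back than shut.
Start: joints at [-69.752, 7.471, 85.268, -0, 87.261, -4.893], TCP at [254.932, -543.153, 253.292] pointing down, gripper open.
Joint ranges: [-169.43, 169.43], [-51.17, 129.36], [1.28, 143.12], [-76.62, 256.62], [0, 156.53], [-152.29, 152.29]. Speed limits (degrees/s): [136.94, 136.94, 159.86, 180, 180, 180].

## Interface

Orientations are given as [roll, pitch, yaw] about the fixed x, y, z axes, in that order (R = Rz(yaw) Ry(pitch) Rx(roll)).
In Python, from bench import sense, snapshot, calibration, hand_in gives the robot as it stands.
- The arm moves only by the shell command python3 -m crank 'ROWS' [FORCE]. ROWS is JSON, a list of rows, each a list of 5 numbers: the shift along the tool's x, y, z in cm, then the turn about the tool's z in rad, then the finger opening in cm, from 0 to 8.54. A call has 1 to 20 rows; each row is the pose to reach, as a shift and turn from the pose commanded when the call began, along the tool's axes at that moment; what a row does not reach only later rows make up. A row lasts 1/10 s, in which the tool goes at most 50 mm and 8.59 degrees, less where a joint would pass 70% of its speed; a pose out of reach is approached as far as the arm can. A call with a gripper value outside its range is refused whole. The fingers move at their own pace and stop on an object; FORCE is the grip in N (left out, the last holds). Time passes only in rows, so rows that repeat a pose let the fingers close. It gives the time, the measured TCP pose, the force, the opening and the grip force at its end, in the units of the state.
- sense(): the state, without advancing time (a new reading comes with each control period).
- snapshot(name): name is "scene" or "top" or "wrist"; returns (picture, depth): 400x640x3 uint8, red, green, blue; 400x640 float32, mm along the optical axis (not along the pixel's ray), 0 where there is no reading.
- calibration(name): a dict with "fovy" (degrees; the focal length in pixels is half the picture's height over the tangent of half this angle, whatever the lens; pixels are square), "cx", "cy" (the principal point, pixels), "rvec" (rotation vector, rad) and "tvec" (3), from world to camera coordinates, as OpenCV has them; the wrist camera has in their place "tool_from_camera" (4x4, takes a point from camera to tool coordinates, whose origin is the TCP and whose axes are the flange's). Camera axes: x right, y down, z forward; pixel columns grow to the right and rows downward; lengths in mm; the calibration is good to about 2 mm. A picture is of the moment at which its call begins: read the wrist's pose just before it. calibration takes no time and is no camera call.
- hand_in(): hands the job in; it is judged then, once.
The state is a dict: "time": time; "joint_pos": joint angles; "qd": joint speeds; "joint_efforts": joint torques, N m; "tool_pos": TCP position; "tcp_rot": TCP orientation; "ft_force": force on the tool from outside, world axes, zero at the start; "wrist_torque": the same for the moment, N m; "finger_gap": finger opening in mm; "grip_force": force on a finger pad.
Only numpy, scipy, OpenCV 4.12 (cv2) and the standard library are available. Lean on these libraries where they do the work, as an engineer would, in place of code of your own. Each camera call takes 0.05 s, during which the arm holds its last target. There are 200 camera calls.

## Working session

There is one attempt and no reset: what is moved stays moved. The work goes in short steps, Python scripts to look and compute and a shell command to move; the robot and the scene stay as the last step left them, time stands still between calls to the robot, and variables do not carry over. Pictures are saved under pics/ and viewed, at most 10 in all, crops included, and the job is handed in when it is done.

```bash
mkdir -p pics
cat > h.py <<'E'
import numpy as np,cv2
from bench import sense,snapshot,calibration
from scipy.spatial.transform import Rotation as R
def K(c):
    f=200/np.tan(np.radians(c["fovy"]/2)); return f,c["cx"],c["cy"]
def cloud(name):
    s=sense(); p,d=snapshot(name); c=calibration(name); f,cx,cy=K(c)
    v,u=np.mgrid[0:400,0:640]; P=np.stack([(u-cx)/f*d,(v-cy)/f*d,d],-1)
    if name=="wrist":
        T=np.array(c["tool_from_camera"]); P=P@T[:3,:3].T+T[:3,3]
        P=P@R.from_euler('xyz',s["tcp_rot"],degrees=True).as_matrix().T+np.array(s["tool_pos"])
    else:
        Rm=cv2.Rodrigues(np.array(c["rvec"],float))[0]; P=(P-np.array(c["tvec"]).ravel())@Rm
    P[d==0]=np.nan
    return p,d,P
def save(n,p): cv2.imwrite(f"pics/{n}.png",cv2.cvtColor(np.ascontiguousarray(p),cv2.COLOR_RGB2BGR))
E
python3 - <<'E'
from h import *
print(sense())
for n in("scene","top"):
    p,d,P=cloud(n); save(n,p); np.savez(n,p=p,d=d,P=P)
    print(n,calibration(n))
print(calibration("wrist"))
E
```

```text
{'time': 0.0, 'joint_pos': array([-6.97516687e+01,  7.51624798e+00,  8.53308126e+01,  1.57762143e-03,
        8.72639829e+01, -4.89393465e+00]), 'qd': array([-0.07571785,  0.00822056, -0.00403993, -0.05018044, -0.13301261,
        0.01616757]), 'joint_efforts': array([-4.54052453e-03, -5.69400358e+01, -5.00557101e+01, -3.66546628e-04,
        1.49096962e-02, -1.26056614e-05]), 'tool_pos': array([ 254.75511001, -542.64012761,  252.21784756]), 'tcp_rot': array([-1.79889496e+02, -1.10432010e-02,  2.51421785e+01]), 'ft_force': array([ 0.0093224 , -0.62660335,  0.91466973]), 'wrist_torque': array([-0.00140635, -0.01684868, -0.02409687]), 'grip_force': 0.0, 'finger_gap': 85.49032426929118}
scene {'fovy': 44.08467109490981, 'cx': 328.3243787693694, 'cy': 197.85186195847925, 'rvec': array([ 1.98561526,  1.0839466 , -0.5517982 ]), 'tvec': array([-303.2888723 , -252.7447765 , 1608.73450083])}
top {'fovy': 43.41292054038976, 'cx': 311.8397180573287, 'cy': 189.09568603743077, 'rvec': array([ 2.17149449, -2.16005915,  0.11246782]), 'tvec': array([ -19.84292113,  560.42780991, 1275.35027135])}
{'fovy': 62.18205085588248, 'cx': 321.4298126577416, 'cy': 202.08457205396098, 'tool_from_camera': array([[ 7.42125843e-04, -9.46962541e-01, -3.21343113e-01,
         8.24571698e+01],
       [ 9.99999714e-01,  7.50359294e-04,  9.82236308e-05,
         3.64363413e-01],
       [ 1.48108692e-04, -3.21343094e-01,  9.46962826e-01,
        -1.20262504e+02],
       [ 0.00000000e+00,  0.00000000e+00,  0.00000000e+00,
         1.00000000e+00]])}
```

View pics/top.png

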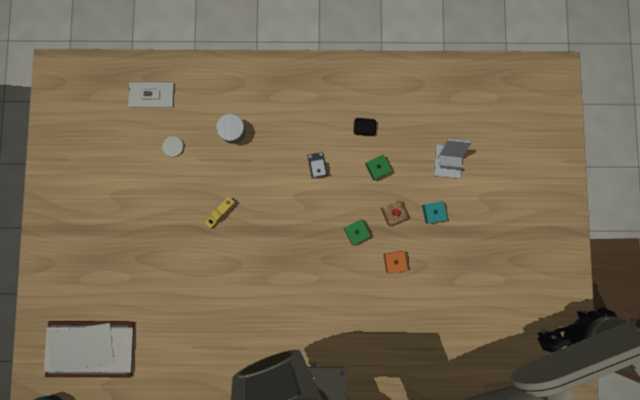

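View pics/scene.png

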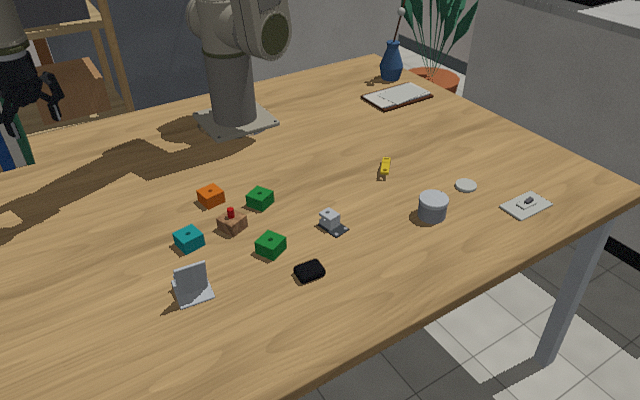

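Top view: whistle at (220,212), bracket at (317,165). Its mouth faces down and its plate shows at the back. The block-like things are cork with a red pin (396,213), green (379,167) and (357,232), teal (435,212) and orange (396,262). The brown one holding the red-headed pin fits the description. Next I'll confirm it in a crop and measure.

Run:
```python
from h import *
z=np.load("top.npz");p,d,P=z["p"],z["d"],z["P"]
a=cv2.resize(p[140:265,300:450],None,fx=5,fy=5,interpolation=cv2.INTER_CUBIC)[:600,:750]
b=cv2.resize(p[190:240,195:245],None,fx=4,fy=4,interpolation=cv2.INTER_CUBIC); a[-200:,:200]=b
save("crop",a)
hsv=cv2.cvtColor(p,cv2.COLOR_RGB2HSV)
def box(name,u0,u1,v0,v1,m):
    s=np.zeros(m.shape,bool);s[v0:v1,u0:u1]=1;m=m&s&np.isfinite(P[...,2]);Q=P[m]
    r=cv2.minAreaRect(Q[:,:2].astype(np.float32)); print(name,len(Q),Q.mean(0).round(1),np.percentile(Q[:,2],[2,50,98]).round(1),np.round(r[0],1),np.round(r[1],1),round(r[2],1));return Q
print("table",np.nanmedian(P[280:310,200:300,2]),P[300,200],P[150,280],P[230,280])
Y=(hsv[...,0]>22)&(hsv[...,0]<32)&(hsv[...,1]>170)
Q=box("whistle",195,245,190,240,Y)
Q=box("whistle>5",195,245,190,240,P[...,2]>6); 
np.set_printoptions(suppress=True)
for lo,hi in((6,20),(20,27),(27,40)):
    q=Q[(Q[:,2]>lo)&(Q[:,2]<hi)]; print(lo,hi,len(q),q.mean(0).round(1))
H=P[...,2]
box("plate",295,345,140,190,(H>2)); box("yoke top",295,345,140,190,H>31); 
box("block",375,418,195,232,(H>25)&(H<42)); box("pinhead",375,418,195,232,H>50)
box("red",375,418,195,232,(hsv[...,0]<5)&(hsv[...,1]>180))
for n,a in dict(tin=(210,255,105,150),puck=(158,190,130,162),case=(348,382,112,142),stand=(430,475,130,185),g1=(362,395,150,185),g2=(340,375,215,248)).items(): box(n,*a,H>5)
```

```text
table 0.1887862985542249 [272.60659433 271.92907148   0.82444653] [668.35007768  68.98951592   1.38199256] [454.82664537  66.35225515   2.20261789]
whistle 2 [488.7 221.   17.3] [16.4 17.3 18.1] [488.7 221. ] [10.8  0. ] 137.4
whistle>5 337 [498.5 228.1  22.2] [ 6.4 24.4 32. ] [506.6 238.6] [102.4 105.8] 89.7
6 20 114 [483.4 245.3  13.7]
20 27 127 [508.  217.5  24.4]
27 40 96 [504.  221.6  29.5]
plate 730 [626.3 -35.   12. ] [ 2.1  4.4 39.2] [629.7 -36.9] [132.5 130.9] 0.3
yoke top 170 [615.6 -31.7  36. ] [31.4 36.  41.5] [615.3 -31.6] [39.1 31.8] 11.3
block 351 [ 500.5 -228.2   33.4] [27.4 33.5 38.4] [ 500.8 -228.7] [49.9 50.7] 22.6
pinhead 32 [ 500.9 -228.8   56.4] [51.4 56.6 60.9] [ 500.5 -228.9] [13.1 15.2] 87.9
red 25 [ 500.7 -228.9   56.4] [51.9 56.6 61. ] [ 500.5 -228.7] [10.5 13.2] 1.4
tin 708 [715.9 195.8  47.3] [ 5.3 52.8 59.4] [729.8 199.1] [114.9 119.1] 0.2
puck 337 [674.5 355.2   9.1] [ 5.3  9.1 13.8] [679.3 353.3] [82.1 82.6] 1.6
case 395 [ 728.1 -155.1   19.3] [ 6.  20.1 26.4] [ 733.  -157.7] [88.4 78.1] 85.8
stand 869 [ 646.6 -375.9   43.1] [  5.3  35.1 100.8] [ 653.3 -387. ] [112.2 142.6] 88.9
g1 432 [ 619.7 -188.6   30.1] [ 5.4 32.7 38.5] [ 626.  -193.5] [81.3 87.7] 85.6
g2 407 [ 449.7 -131.4   31.6] [ 5.4 33.3 39.1] [ 451.5 -137.8] [89.6 74.9] 84.9
```

View pics/crop.png

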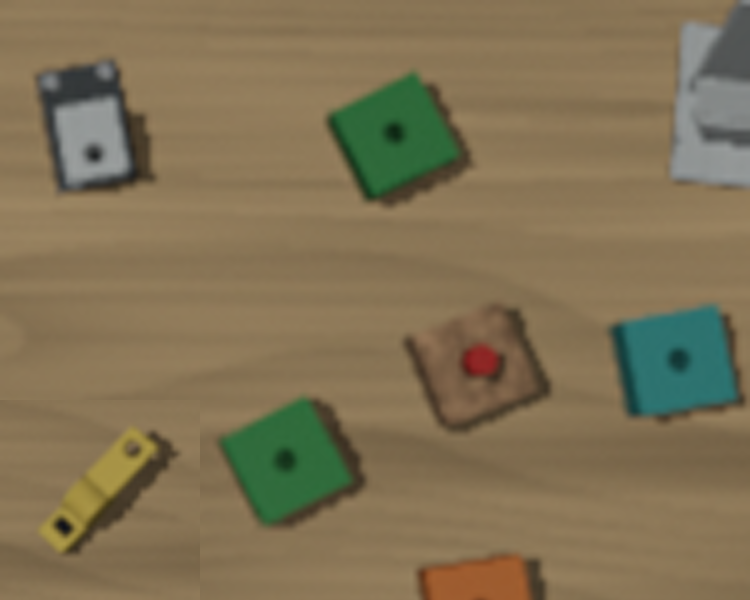

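Confirmed: only the cork block at crop (480,360) carries the red pin. Whistle eye is at about (228,202) and its window at (211,221); the bracket's hole is at (319,171).

```bash
cat >> h.py <<'E'
def pix(name,u,v,z):  # intersect pixel ray with plane z (fixed cams)
    c=calibration(name);f,cx,cy=K(c);Rm=cv2.Rodrigues(np.array(c["rvec"],float))[0]
    o=-Rm.T@np.array(c["tvec"]).ravel();r=Rm.T@np.array([(u-cx)/f,(v-cy)/f,1]);return o+r*(z-o[2])/r[2]
def wpix(u,v,z,s):
    c=calibration("wrist");f,cx,cy=K(c);T=np.array(c["tool_from_camera"]);A=R.from_euler('xyz',s["tcp_rot"],degrees=True).as_matrix()
    o=A@T[:3,3]+np.array(s["tool_pos"]);r=A@T[:3,:3]@np.array([(u-cx)/f,(v-cy)/f,1]);return o+r*(z-o[2])/r[2]
def go(x,y,z,yaw):
    s=sense();A=R.from_euler('xyz',s["tcp_rot"],degrees=True).as_matrix();cur=s["tcp_rot"][2]
    d=A.T@(np.array([x,y,z])-s["tool_pos"])/10; t=-np.radians((yaw-cur+180)%360-180)
    print("rows:",d.round(2),round(t,3),"|at",s["tool_pos"].round(1),round(cur,2))
E
python3 - <<'E'
from h import *
e=pix("top",228.2,202.5,26);w=pix("top",211,221.3,16);h=pix("top",318.8,170.6,36)
d=(e-w)[:2];yaw=np.degrees(np.arctan2(d[1],d[0]));o=e[:2]-44*d/np.linalg.norm(d)
print(e,w,h,"yaw",yaw,"origin",o)
go(o[0],o[1],170,yaw+180)
E
```

```text
[524.76959511 200.28332796  26.        ] [476.15173225 245.72525302  16.        ] [608.22208169 -34.70303123  36.        ] yaw -43.06613717607828 origin [492.62469217 230.32838104]
rows: [ 54.38 -59.86   8.34] -1.951 |at [ 254.8 -542.7  252.3] 25.14
```

```bash
python3 -m crank '[[54.4,-59.9,0,-1.95,8.5],[54.4,-59.9,0,-1.95,8.5],[54.4,-59.9,0,-1.95,8.5],[54.4,-59.9,0,-1.95,8.5],[54.4,-59.9,0,-1.95,8.5],[54.4,-59.9,0,-1.95,8.5],[54.4,-59.9,0,-1.95,8.5],[54.4,-59.9,0,-1.95,8.5],[54.4,-59.9,0,-1.95,8.5],[54.4,-59.9,0,-1.95,8.5],[54.4,-59.9,0,-1.95,8.5],[54.4,-59.9,0,-1.95,8.5],[54.4,-59.9,4,-1.95,8.5],[54.4,-59.9,8,-1.95,8.5],[54.4,-59.9,8,-1.95,8.5],[54.4,-59.9,8,-1.95,8.5],[54.4,-59.9,8,-1.95,8.5],[54.4,-59.9,8,-1.95,8.5],[54.4,-59.9,8,-1.95,8.5],[54.4,-59.9,8,-1.95,8.5]]' 40
python3 - <<'E'
from h import *
p,d,P=cloud("wrist"); s=sense(); save("w1",p); np.savez("w1",p=p,P=P)
hsv=cv2.cvtColor(p,cv2.COLOR_RGB2HSV)
m=(hsv[...,0]>20)&(hsv[...,0]<34)&(hsv[...,1]>150)&(P[...,2]>8)
print(s["tool_pos"],s["tcp_rot"],m.sum())
Q=P[m]; 
for lo,hi in((8,20),(20,27.5),(27.5,40)):
    q=Q[(Q[:,2]>lo)&(Q[:,2]<hi)]
    if len(q)>20: r=cv2.minAreaRect(q[:,:2].astype(np.float32));print(lo,hi,len(q),r,np.median(q[:,2]))
E
```

```text
time: 2.1
tool_pos: [493.0, 229.5, 173.7]
tcp_rot: [180.0, 0.0, 136.8]
ft_force: [0.1, -0.1, 0.3]
finger_gap: 85.0
grip_force: 0.0
[493.20152055 229.37237923 174.0262173 ] [1.79957448e+02 3.59625911e-02 1.36807727e+02] 2487
8 20 672 ((499.42340087890625, 225.69956970214844), (21.622905731201172, 88.2072525024414), 47.32418441772461) 15.835026371321149
20 27.5 1381 ((510.05364990234375, 215.7847442626953), (21.549671173095703, 69.7275619506836), 47.55760192871094) 25.63283839526568
27.5 40 426 ((501.16485595703125, 223.74029541015625), (21.21054458618164, 35.91141891479492), 46.28722381591797) 28.925113372721825
```

View pics/w1.png

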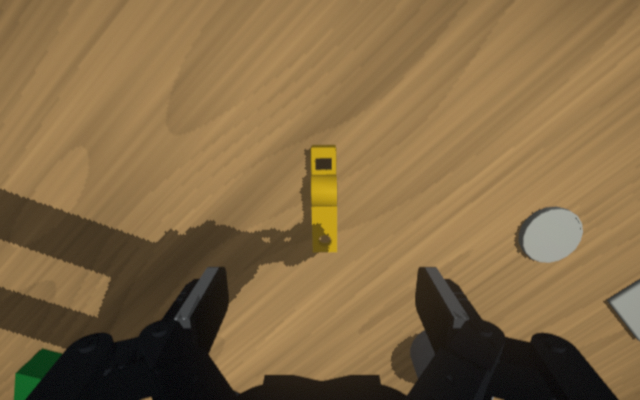

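The wrist view shows the window (323,163), chamber (323,190) and tab end (327,251). I'll fit its pose.

Run:
```python
from h import *
from scipy.optimize import minimize_scalar
z=np.load("w1.npz");p,P=z["p"],z["P"];hsv=cv2.cvtColor(p,cv2.COLOR_RGB2HSV)
m=(hsv[...,0]>20)&(hsv[...,0]<34)&(hsv[...,1]>150)&(P[...,2]>8)
Q=P[m]
T=Q[(Q[:,2]>23)&(Q[:,2]<27.5)]
for n,q in(("all",Q),("top",T)):
    r=cv2.minAreaRect(q[:,:2].astype(np.float32));print(n,r)
yaw=np.radians(-42.5)
a=np.array([np.cos(yaw),np.sin(yaw)]);b=np.array([-a[1],a[0]])
s=Q[:,:2]@a; t=Q[:,:2]@b
print("extent",np.percentile(s,[0.3,99.7]),np.percentile(t,[1,99]))
for lo in np.arange(s.min(),s.max(),10):
    k=(s>=lo)&(s<lo+10); print(lo.round(1),k.sum(),np.percentile(t[k],[3,97]).round(1),np.median(Q[k,2]).round(1))
k=Q[:,2]>29; 
tm=np.mean(np.percentile(t,[1,99]))
for s0 in [s.max()-55, s.min()+38]: print("origin",a*s0+b*tm)
print("highest",np.median(s[Q[:,2]>np.percentile(Q[:,2],95)]),s.max()-55,s.min()+38)
```

```text
all ((489.8113098144531, 211.38172912597656), (55.7183952331543, 93.4737548828125), 47.33572769165039)
top ((510.69842529296875, 215.1826629638672), (21.4615535736084, 68.0019760131836), 47.714012145996094)
extent [171.84870976 264.51040855] [493.12357506 514.55588556]
171.7 330 [493.5 514.1] 15.7
181.7 164 [493.3 514.7] 15.9
191.7 385 [493.2 514.2] 21.8
201.7 318 [493.2 514.1] 28.9
211.7 254 [493.1 514.1] 27.8
221.7 270 [493.6 514.3] 25.8
231.7 262 [493.4 514.3] 25.8
241.7 222 [493.2 514.4] 25.6
251.7 214 [493.9 514.4] 25.3
261.7 68 [493.8 514.4] 25.4
origin [495.30997045 229.51087208]
origin [494.96502104 229.82695998]
highest 209.34537367288155 210.12551819159927 209.65764892030944
```

```bash
python3 -c "
from h import *
go(495.1,229.7,26,137.6)"
```

```text
rows: [-0.11  0.14 14.8 ] -0.014 |at [493.2 229.4 174. ] 136.81
```

```bash
python3 -m crank '[[-0.1,0.15,4.5,-0.014,6],[-0.1,0.15,9,-0.014,6],[-0.1,0.15,12.5,-0.014,6],[-0.1,0.15,14,-0.014,6],[-0.1,0.15,14.8,-0.014,5],[-0.1,0.15,14.8,-0.014,3],[-0.1,0.15,14.8,-0.014,1.8],[-0.1,0.15,14.8,-0.014,1.8],[-0.1,0.15,14.8,-0.014,1.8],[-0.1,0.15,14.8,-0.014,1.8],[-0.1,0.15,14.8,-0.014,1.8]]' 40
```

```text
time: 3.25
tool_pos: [496.4, 231.2, 27.5]
tcp_rot: [179.8, 0.1, 137.7]
ft_force: [-0.6, -0.2, 8.1]
finger_gap: 21.2
grip_force: 41.6
```

```bash
python3 -m crank '[[0,0,-3,0,1.8],[0,0,-7,0,1.8],[-4,-1,-11,-0.1,1.8],[-9,-2.2,-14,-0.25,1.8],[-14,-3.4,-14,-0.4,1.8],[-19,-4.7,-14,-0.55,1.8],[-24,-5.9,-14,-0.7,1.8],[-29.7,-7.3,-14,-0.937,1.8],[-29.7,-7.3,-14,-0.937,1.8],[-29.7,-7.3,-14,-0.937,1.8],[-29.7,-7.3,-14,-0.937,1.8],[-29.7,-7.3,-14,-0.937,1.8],[-29.7,-7.3,-14,-0.937,1.8]]'
python3 - <<'E'
from h import *
p,d,P=cloud("wrist"); s=sense(); save("w2",p); np.savez("w2",p=p,P=P,tp=s["tool_pos"],rot=s["tcp_rot"])
print(s["tool_pos"],s["tcp_rot"],s["ft_force"])
E
```

```text
time: 4.55
tool_pos: [664.7, -22.0, 165.5]
tcp_rot: [180.0, 0.0, -168.6]
ft_force: [-0.1, -0.3, 0.2]
finger_gap: 21.0
grip_force: 40.7
[664.70921038 -22.02359736 165.55213506] [ 1.79993093e+02  5.56474856e-03 -1.68580133e+02] [ 0.73464436 -0.18402077 -0.82814511]
```

View pics/w2.png

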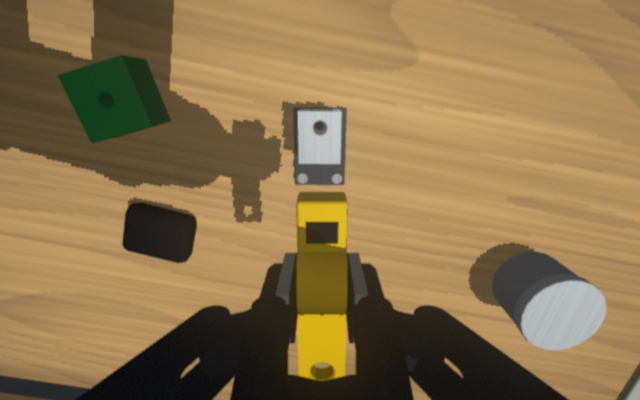

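The wrist view shows the yoke hole at (320,128) and the held whistle with its eye at (322,371) and window at (322,232). I'll measure both in tool coordinates.

Run:
```python
from h import *
z=np.load("w2.npz");p,P=z["p"],z["P"];hsv=cv2.cvtColor(p,cv2.COLOR_RGB2HSV)
s=dict(tool_pos=z["tp"],tcp_rot=z["rot"]);A=R.from_euler('xyz',s["tcp_rot"],degrees=True).as_matrix()
v,u=np.mgrid[0:400,0:640]
g=p.mean(-1)
# dark hole centroids
def dark(u0,u1,v0,v1,t):
    m=np.zeros(g.shape,bool);m[v0:v1,u0:u1]=g[v0:v1,u0:u1]<t; return u[m].mean(),v[m].mean(),m.sum()
print(p[128,305:336].mean(-1).round(0))
h=dark(309,331,117,139,110);print("hole px",h); H=wpix(h[0],h[1],36,s);print("hole",H)
top=(P[...,2]>31)&(P[...,2]<41)&(u>285)&(u<355)&(v>95)&(v<175)&(g>90)
q=P[top][:,:2].astype(np.float32);print("yoke",cv2.minAreaRect(q),np.median(P[top][:,2]))
pl=(P[...,2]>-2)&(P[...,2]<60)&(u>290)&(u<350)&(v>100)&(v<188)
# edges in rows
for r in(112,120,140,150,160): 
    row=np.where(top[r])[0];print(r,row.min(),row.max(),end=' ')
print()
Y=(hsv[...,0]>18)&(hsv[...,0]<36)&(hsv[...,1]>140)&(u>285)&(u<360)&(v>185)
W=(P-s["tool_pos"])@A
for r in(200,215,240,270,300,325,345,360): 
    c=np.where(Y[r])[0];w=W[r][Y[r]];print(r,c.min(),c.max(),"tool x,y mid,z",np.nanmedian(w[:,0]).round(1),np.round([np.nanmin(w[:,1]),np.nanmax(w[:,1])],1),np.nanmedian(w[:,2]).round(1))
print(p[371,305:340].mean(-1).round(0))
e=dark(308,336,360,380,100);print("eye px",e)
zt=np.nanmedian(W[Y&(v>330)&(v<358)][:,2]);E=A.T@(wpix(e[0],e[1],s["tool_pos"][2]-zt,s)-s["tool_pos"]);print("eye tool",E)
ty=A.T@(H-s["tool_pos"]);print("hole tool",ty)
c=np.where(Y[:,322])[0];print(c.min(),c.max());
for vv in(c.min(),c.max()): print(vv,W[vv,322],W[vv-2,322],W[min(vv+2,399),322])
```

```text
[196. 197. 197. 197. 197. 196. 190. 171. 127.  97.  82.  71.  64.  62.
  61.  60.  64.  69.  76.  86.  99. 122. 157. 188. 195. 194. 196. 198.
 200. 201. 200.]
hole px (np.float64(319.42622950819674), np.float64(127.11475409836065), np.int64(122))
hole [609.47779703 -35.05710934  36.        ]
yoke ((617.18408203125, -33.579566955566406), (38.73273468017578, 32.07846450805664), 11.128769874572754) 35.77000759366388
112 298 341 120 298 341 140 298 340 150 299 340 160 299 340 
200 297 346 tool x,y mid,z 38.5 [-10.9  10.2] 14.2
215 296 347 tool x,y mid,z 32.6 [-23.8  10.6] 11.7
240 297 346 tool x,y mid,z 20.8 [-11.1  10.5] 11.9
270 294 348 tool x,y mid,z 11.3 [-12.   10.8] 2.8
300 294 349 tool x,y mid,z -0.3 [-10.9  10.3] -1.9
325 294 358 tool x,y mid,z -16.0 [-11.2  12.2] 1.8
345 297 357 tool x,y mid,z -27.2 [-26.3  26.1] 2.0
360 297 359 tool x,y mid,z -36.0 [-26.7  10.6] 2.2
[134. 134. 133. 132. 122. 102.  76.  65.  68.  70.  67.  60.  59.  58.
  59.  58.  58.  58.  58.  59.  60.  57.  58.  55.  59.  57.  58.  63.
  81.  98. 116. 130. 135. 136. 135.]
eye px (np.float64(322.2532894736842), np.float64(373.0888157894737), np.int64(304))
eye tool [-43.68703731   0.04513439   2.00981193]
hole tool [ 56.73115536  -1.85543156 129.54640303]
192 397
192 [38.3830639  -0.07745001 26.31007466] [ -2.48998277   0.25563633 165.35837722] [38.90814958 -0.08792386 21.55471881]
397 [ 11.28651567  -0.22514876 -58.13159136] [ 11.60596729  -0.22488097 -57.84229178] [ 12.1273612   -0.22869683 -59.40846003]
```

```bash
python3 -m crank '[[4,0,0,0,1.8],[8,-0.1,0,0,1.8],[12,-0.1,0,0,1.8],[16,-0.15,0,0,1.8],[16,-0.15,4,0.003,1.8],[16,-0.15,8,0.003,1.8],[16,-0.15,11,0.003,1.8],[16,-0.15,12.7,0.003,1.8],[16,-0.15,12.7,0.003,1.8],[16,-0.15,12.7,0.003,1.8],[16,-0.15,12.7,0.003,1.8]]'
python3 -c "
from h import *
s=sense();print(s['ft_force'])
go(507.8,-55.2,28.3,-168.8)"
```

```text
time: 5.7
tool_pos: [509.8, -56.3, 40.1]
tcp_rot: [-179.9, 0.1, -168.8]
ft_force: [-0.2, -0.0, -1.0]
finger_gap: 21.1
grip_force: 40.7
[-0.22536745 -0.04411222 -0.96988669]
rows: [0.18 0.15 1.18] 0.0 |at [509.8 -56.3  40.1] -168.79
```

```bash
python3 -m crank '[[0.1,0.15,0.5,0,1.8],[0.1,0.15,1.0,0,1.8],[0.1,0.15,1.15,0,1.8],[0.1,0.15,1.15,0,1.8],[0.1,0.15,1.15,0,1.8],[0.1,0.15,1.15,0,1.8]]'
python3 -c "
from h import *
s=sense();print(s['ft_force'],s['tcp_rot'])
t=np.array([609.48,-35.06]);a=np.array([np.cos(np.radians(11.2)),np.sin(np.radians(11.2))]);b=np.array([-a[1],a[0]])
d=t-s['tool_pos'][:2];print('ahead to eye',d@a-43.7,'lat',d@b)"
```

```text
time: 6.3
tool_pos: [507.5, -55.0, 27.5]
tcp_rot: [180.0, 0.0, -168.8]
ft_force: [-3.2, 2.2, 8.1]
finger_gap: 21.4
grip_force: 41.9
[-3.23872467  2.15947331  8.06428221] [ 1.79996674e+02  1.85441421e-02 -1.68818725e+02]
ahead to eye 60.205084453935726 lat -0.25403232830221684
```

```bash
python3 -m crank '[[0,0,-0.08,0,1.8],[-0.1,0,-0.08,0,1.8],[-0.5,0,-0.08,0,1.8],[-1,0,-0.08,0,1.8],[-1.5,0,-0.08,0,1.8],[-2,0,-0.08,0,1.8],[-2.5,0,-0.08,0,1.8],[-3,0,-0.08,0,1.8],[-3,0,-0.08,0,1.8],[-3,0,-0.08,0,1.8]]'
```

```text
time: 7.3
tool_pos: [537.1, -49.1, 27.6]
tcp_rot: [-180.0, 0.0, -168.8]
ft_force: [-0.3, 0.1, 0.2]
finger_gap: 21.4
grip_force: 40.9
```

```bash
python3 -m crank '[[-0.3,0,0,0,1.8],[-0.6,0,0,0,1.8],[-0.9,0,0,0,1.8],[-1.2,0,0,0,1.8],[-1.5,0,0,0,1.8],[-1.8,0,0,0,1.8],[-2.1,0,0,0,1.8],[-2.4,0,0,0,1.8],[-2.7,0,0,0,1.8],[-3.0,0,0,0,1.8],[-3.0,0,0,0,1.8],[-3.0,0,0,0,1.8]]'
python3 - <<'E'
from h import *
s=sense();t=np.array([609.48,-35.06]);a=np.array([np.cos(np.radians(11.2)),np.sin(np.radians(11.2))]);b=np.array([-a[1],a[0]])
d=t-s['tool_pos'][:2];print('ahead',d@a-43.7,'lat',d@b)
E
```

```text
time: 8.5
tool_pos: [566.4, -43.3, 27.6]
tcp_rot: [-180.0, 0.0, -168.8]
ft_force: [0.5, 0.6, 0.2]
finger_gap: 20.9
grip_force: 40.8
ahead 0.15627898640957483 lat -0.25894944419419313
```

```bash
python3 -m crank '[[-0.2,0,0,0,1.8],[-0.4,0,0,0,1.8],[-0.6,0,0,0,1.8],[-0.7,0,0,0,1.8],[-0.7,0,0,0,1.8]]'; python3 -m crank '[[-0.03,0,0,0,1.8],[-0.06,0,0,0,1.8],[-0.06,0,0,0,1.8]]';  python3 -m crank '[[-0.03,0,0,0,1.8],[-0.05,0,0,0,1.8],[-0.05,0,0,0,1.8]]'
```

```text
time: 9.0
tool_pos: [573.2, -42.0, 27.6]
tcp_rot: [-180.0, 0.0, -168.8]
ft_force: [0.5, -0.6, 0.3]
finger_gap: 21.3
grip_force: 40.9
time: 9.3
tool_pos: [573.5, -41.9, 27.6]
tcp_rot: [180.0, -0.0, -168.8]
ft_force: [-1.2, -0.2, 1.4]
finger_gap: 21.2
grip_force: 41.0
time: 9.6
tool_pos: [574.1, -41.8, 27.6]
tcp_rot: [180.0, 0.0, -168.8]
ft_force: [-1.7, -0.3, 1.8]
finger_gap: 21.2
grip_force: 41.0
```

```bash
python3 -m crank '[[-0.03,0,0,0,1.8],[-0.05,0,0,0,1.8],[-0.05,0,0,0,1.8]]'
```

```text
time: 9.9
tool_pos: [574.6, -41.7, 27.6]
tcp_rot: [-180.0, 0.0, -168.8]
ft_force: [-0.2, 0.2, 1.7]
finger_gap: 21.3
grip_force: 41.0
```

```bash
python3 -m crank '[[-0.03,0,0,0,1.8],[-0.05,0,0,0,1.8],[-0.05,0,0,0,1.8]]'; python3 -m crank '[[-0.01,0,0,0,1.8],[-0.01,0,0,0,1.8]]'
```

```text
time: 10.2
tool_pos: [574.9, -41.6, 27.6]
tcp_rot: [180.0, -0.0, -168.8]
ft_force: [-0.9, 0.4, 1.4]
finger_gap: 21.4
grip_force: 41.0
time: 10.4
tool_pos: [574.9, -41.6, 27.6]
tcp_rot: [180.0, -0.0, -168.8]
ft_force: [-3.2, -0.9, 2.9]
finger_gap: 21.1
grip_force: 41.1
```

```bash
python3 -m crank '[[0.2,0,0,0,1.8],[0.5,0,0,0,1.8],[0.83,0,0,0,1.8],[0.83,0,0,0,1.8],[0.83,0,0,0,1.8]]';python3 -m crank '[[0,0,0,0,2.4],[0,0,0,0,2.8],[0,0,0,0,3.5],[0,0,0,0,4],[0,0,-2,0,4],[0,0,-6,0,5],[0,0,-10,0,6],[-4,0,-14,0,7],[-7,0,-15,0,8.5],[-7,0,-15,0,8.5],[-7,0,-15,0,8.5],[-7,0,-15,0,8.5]]'
python3 - <<'E'
from h import *
p,d,P=cloud("wrist"); s=sense(); np.savez("w3",p=p,P=P,tp=s["tool_pos"],rot=s["tcp_rot"])
print(s["tool_pos"],s["tcp_rot"])
a=cv2.resize(p[60:260,220:420],None,fx=3,fy=3,interpolation=cv2.INTER_CUBIC);save("w3",a)
E
```

```text
time: 10.9
tool_pos: [566.7, -43.3, 27.6]
tcp_rot: [180.0, -0.0, -168.8]
ft_force: [-0.4, -0.5, 0.4]
finger_gap: 21.2
grip_force: 40.9
time: 12.1
tool_pos: [634.4, -29.6, 176.2]
tcp_rot: [180.0, -0.1, -168.8]
ft_force: [-0.2, 0.2, -1.0]
finger_gap: 85.0
grip_force: 0.0
[634.24589388 -29.69540241 176.13577178] [ 1.79955759e+02 -1.50539530e-01 -1.68824757e+02]
```

View pics/w3.png

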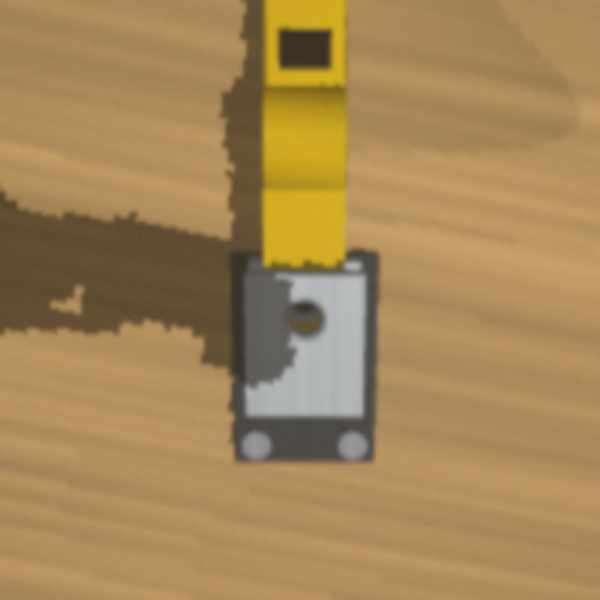

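The tab sits between the ears. The eye shows in the yoke hole at crop (305,318), which is full-image (321.6,166). Next I'll look over the pin.

Run:
```python
from h import *
z=np.load("w3.npz");p,P=z["p"],z["P"];s=dict(tool_pos=z["tp"],tcp_rot=z["rot"])
v,u=np.mgrid[0:400,0:640]
top=(P[...,2]>33)&(P[...,2]<39)&(u>295)&(u<348)&(v>140)&(v<205)
print(cv2.minAreaRect(P[top][:,:2].astype(np.float32)),np.median(P[top][:,2]))
for px in((321.3,165.8),(321.8,166.2)): print(wpix(*px,36,s))
go(559.5,-217,176,-168.8)
```

```text
((617.2468872070312, -33.5115966796875), (39.11292266845703, 32.09577941894531), 11.196290016174316) 35.786690163336786
[609.19378348 -34.996637    36.        ]
[609.43567099 -34.54079957  36.        ]
rows: [ 10.96 -16.93   0.03] -0.0 |at [634.2 -29.7 176.1] -168.82
```

```bash
python3 -m crank '[[2.7,-4,0,0,6],[5.4,-8,0,0,6],[8.1,-12,0,0,6],[11,-16.9,0,0,6],[11,-16.9,0,0,6],[11,-16.9,0,0,6],[11,-16.9,0,0,6],[11,-16.9,0,0,6]]'
python3 - <<'E'
from h import *
p,d,P=cloud("wrist"); s=sense(); save("w4",p)
hsv=cv2.cvtColor(p,cv2.COLOR_RGB2HSV);print(s["tool_pos"])
m=((hsv[...,0]<6)|(hsv[...,0]>174))&(hsv[...,1]>150)&(P[...,2]>55)&(P[...,2]<61)
q=P[m];print(m.sum(),cv2.minEnclosingCircle(q[:,:2].astype(np.float32)),cv2.minAreaRect(q[:,:2].astype(np.float32)),np.median(q[:,2]),np.median(q[:,:2],0))
c=np.round(q[:,:2].mean(0),1); go(c[0],c[1],62,-168.8)
E
```

```text
time: 12.95
tool_pos: [560.7, -215.3, 177.3]
tcp_rot: [180.0, -0.0, -168.7]
ft_force: [-0.1, 0.1, 0.8]
finger_gap: 60.0
grip_force: 0.0
[ 560.86072288 -215.25813384  177.38634154]
364 ((502.21380615234375, -231.42762756347656), 7.635204315185547) ((502.2290344238281, -231.2843017578125), (14.592691421508789, 14.674542427062988), 66.00161743164062) 57.856083047014735 [ 502.04164859 -231.29933003]
rows: [ 6.07 -0.43 11.54] 0.002 |at [ 560.9 -215.3  177.4] -168.71
```

```bash
python3 -m crank '[[3,-0.2,3,0,5],[6.05,-0.45,6,0,5],[6.05,-0.45,8.5,0,5],[6.05,-0.45,10.5,0,5],[6.05,-0.45,11.5,0,5],[6.05,-0.45,11.5,0,5],[6.05,-0.45,11.5,0,4]]'
python3 -c "
from h import *
print(sense()['ft_force']);go(502.2,-231.3,61.5,-168.8)"
```

```text
time: 13.7
tool_pos: [502.9, -232.7, 63.4]
tcp_rot: [-180.0, 0.0, -168.8]
ft_force: [-0.2, -0.6, 0.7]
finger_gap: 39.8
grip_force: 0.0
[-0.20317957 -0.57073013  0.71179881]
rows: [0.04 0.15 0.19] 0.001 |at [ 502.9 -232.7   63.4] -168.76
```

```bash
python3 -m crank '[[0.03,0.1,0.1,0,3.5],[0.03,0.1,0.15,0,2.5],[0.03,0.1,0.15,0,1.2],[0.03,0.1,0.15,0,1.2],[0.03,0.1,0.15,0,1.2],[0.03,0.1,0.15,0,1.2]]' 60; python3 -m crank '[[0,0,-1.5,0,1.2],[0,0,-4,0,1.2],[0,0,-7,0,1.2],[0,0,-8,0,1.2],[0,0,-8,0,1.2],[0,0,-8,0,1.2]]'
python3 - <<'E'
from h import *
p,d,P=cloud("wrist"); s=sense(); np.savez("w5",p=p,P=P,tp=s["tool_pos"],rot=s["tcp_rot"])
save("w5",cv2.resize(p[200:400,190:450],None,fx=3,fy=3,interpolation=cv2.INTER_CUBIC))
p,d,P=cloud("scene"); np.savez("s5",p=p,P=P)
print(s["tool_pos"]); go(609.6,-35,142,-168.8)
E
```

```text
time: 14.3
tool_pos: [502.1, -232.2, 62.0]
tcp_rot: [-180.0, 0.1, -168.8]
ft_force: [-0.3, 2.1, 5.5]
finger_gap: 12.9
grip_force: 45.8
time: 14.9
tool_pos: [501.2, -231.8, 140.4]
tcp_rot: [180.0, -0.0, -168.8]
ft_force: [-0.1, -0.4, 0.1]
finger_gap: 13.0
grip_force: 45.3
[ 500.70650732 -231.54601816  139.64188337]
rows: [-14.51  17.16  -0.27] -0.0 |at [ 500.6 -231.4  139.3] -168.81
```

View pics/w5.png

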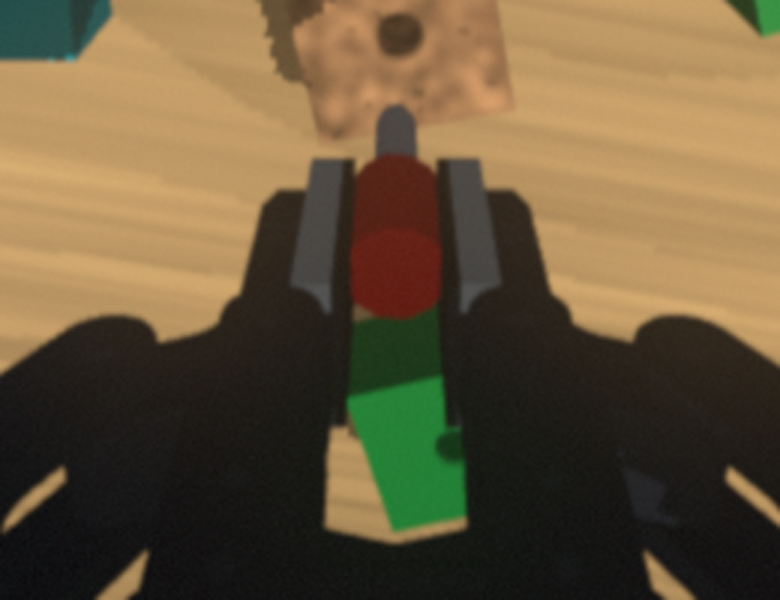

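Run:
```python
from h import *
z=np.load("w5.npz");p,P=z["p"],z["P"];tp=z["tp"];A=R.from_euler('xyz',z["rot"],degrees=True).as_matrix()
W=(P-tp)@A;hsv=cv2.cvtColor(p,cv2.COLOR_RGB2HSV);v,u=np.mgrid[0:400,0:640]
red=((hsv[...,0]<6)|(hsv[...,0]>174))&(hsv[...,1]>130)&(u>300)&(u<345)&(v>245)&(v<312)
w=W[red]; ztop=np.percentile(w[:,2],5);k=w[:,2]<ztop+2
print("head top z",ztop,"circle",cv2.minEnclosingCircle(w[k][:,:2].astype(np.float32)),w[k].mean(0))
side=w[w[:,2]>ztop+5]
for lo in range(int(ztop)+5,int(ztop)+26,4):
    q=side[(side[:,2]>=lo)&(side[:,2]<lo+4)]
    if len(q)>5: print(lo,len(q),"x max",np.percentile(q[:,0],97).round(1),"y",np.percentile(q[:,1],[2,98]).round(1))
for r in range(234,252,2):
    c=(u[r]>312)&(u[r]<332)&(W[r,:,2]>15)&(W[r,:,2]<70)
    q=W[r][c]
    if len(q): i=np.nanargmax(q[:,0]);print(r,len(q),"z",np.nanmedian(q[:,2]).round(1),"xmax",q[i,0].round(1),"y mid",np.round([(q[:,1].min()+q[:,1].max())/2,np.ptp(q[:,1])],1))
s=sense();print(s["tool_pos"])
```

```text
head top z nan circle ((0.0, 0.0), 0.0) [nan nan nan]<stdin>:6: RuntimeWarning: Mean of empty slice.
  ret = um.true_divide(
Traceback (most recent call last):
ValueError: cannot convert float NaN to integer
```

Run:
```python
from h import *
z=np.load("w5.npz");p,P=z["p"],z["P"];tp=z["tp"];A=R.from_euler('xyz',z["rot"],degrees=True).as_matrix()
W=(P-tp)@A;hsv=cv2.cvtColor(p,cv2.COLOR_RGB2HSV);v,u=np.mgrid[0:400,0:640]
W[np.isnan(W)]=-999
red=((hsv[...,0]<6)|(hsv[...,0]>174))&(hsv[...,1]>130)&(u>300)&(u<345)&(v>245)&(v<312)&(W[...,2]>-100)
w=W[red];print(len(w), "col322:")
for r in range(232,308,3): print(r,W[r,322].round(1),p[r,322],end=";")
k=red&(v>282);q=W[k];print("\ntop",len(q),q.mean(0) if len(q) else 0)
```

```text
1027 col322:
232 [-18.3  -0.4 106.2] [183 134  90];235 [ 2.3 -0.5 55.8] [102  84  71];238 [ 3.1 -0.5 50.2] [79 73 69];241 [ 2.6 -0.5 47.2] [78 71 67];244 [ 3.4 -0.5 41.8] [77 71 66];247 [ 3.3 -0.5 38.4] [76 71 67];250 [ 3.3 -0.5 34.9] [77 65 60];253 [ 6.8 -0.5 24.9] [88 35 23];256 [ 6.7 -0.5 22.1] [88 37 24];259 [ 7.3 -0.5 17.9] [88 35 25];262 [ 6.8 -0.5 16. ] [87 37 26];265 [ 7.2 -0.5 12.5] [87 33 22];268 [ 7.  -0.5 10.2] [86 33 23];271 [ 6.8 -0.5  7.9] [87 34 23];274 [ 7.5 -0.5  4.2] [85 32 19];277 [ 6.3 -0.5  3.8] [101  35  24];280 [ 5.1 -0.5  3.3] [101  32  21];283 [ 3.3 -0.5  3.9] [100  33  21];286 [ 2.  -0.5  3.6] [101  31  21];289 [ 0.6 -0.5  3.4] [100  30  22];292 [-0.7 -0.5  3. ] [99 30 20];295 [-2.4 -0.5  3.3] [100  30  21];298 [-4.  -0.5  3.4] [99 29 19];301 [-5.2 -0.5  2.9] [99 30 21];304 [-6.7 -0.5  2.8] [96 30 21];307 [-105.8   -0.2  134.8] [38 52 20];
top 600 [-1.35269384 -0.72915708  3.44697952]
```

The pin is held upright: head top at tool z 3.5, tip at 57.5, offset (-0.7,-0.5). I'll carry it over the yoke.

```bash
python3 -m crank '[[-3.6,4.3,0,0,1.2],[-7.2,8.6,0,0,1.2],[-10.8,12.9,0,0,1.2],[-13.5,16,0,0,1.2],[-14.4,17.2,0,0,1.2],[-14.4,17.2,1,0,1.2],[-14.4,17.2,2,0,1.2],[-14.4,17.2,2,0,1.2],[-14.4,17.2,2,0,1.2],[-14.4,17.2,2,0,1.2],[-14.4,17.2,2,0,1.2]]'
python3 - <<'E'
from h import *
p,d,P=cloud("wrist");s=sense();np.savez("w6",p=p,P=P)
save("w6",cv2.resize(p[180:360,230:430],None,fx=3.3,fy=3.3,interpolation=cv2.INTER_CUBIC)); print(s["ft_force"]);go(608.8,-34.65,96,-168.8)
E
```

```text
time: 16.1
tool_pos: [609.6, -36.2, 121.7]
tcp_rot: [-180.0, 0.0, -168.9]
ft_force: [0.4, 0.2, 0.0]
finger_gap: 13.1
grip_force: 45.4
[ 0.44122797 -0.03281527 -0.32480108]
rows: [0.06 0.15 2.57] -0.001 |at [609.7 -36.  121.7] -168.87
```

View pics/w6.png

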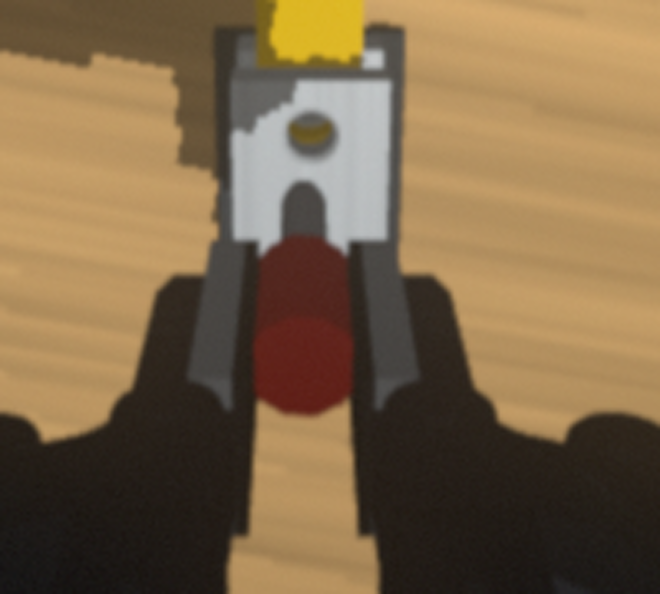

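```bash
python3 -m crank '[[0.05,0.15,0.5,0,1.2],[0.05,0.15,1.2,0,1.2],[0.05,0.15,1.8,0,1.2],[0.05,0.15,2.1,0,1.2],[0.05,0.15,2.1,0,1.2],[0.05,0.15,2.1,0,1.2]]'
python3 - <<'E'
from h import *
s=sense();go(608.8,-34.65,91.5,-168.8)
z0=s["tool_pos"][2]
p,d,P=cloud("wrist");s=sense();A=R.from_euler('xyz',s["tcp_rot"],degrees=True).as_matrix();W=(P-s["tool_pos"])@A
v,u=np.mgrid[0:400,0:640];g=p.mean(-1)
# yoke sides vs shank columns
m=(W[...,2]>z0-39)&(W[...,2]<z0-33)&(abs(W[...,0])<30)&(abs(W[...,1])<25)
q=W[m][:,:2].astype(np.float32);print("yoke top rect tool",cv2.minAreaRect(q))
sh=(W[...,2]>30)&(W[...,2]<52)&(abs(W[...,1])<6)&(abs(W[...,0])<6)
q=W[sh];print("shank y",np.percentile(q[:,1],[3,97]),"xmax",np.percentile(q[:,0],95),len(q))
E
```

```text
time: 16.75
tool_pos: [608.6, -33.9, 100.0]
tcp_rot: [180.0, -0.0, -168.8]
ft_force: [0.0, 0.6, -0.8]
finger_gap: 13.1
grip_force: 45.4
rows: [-0.   -0.07  0.85] -0.0 |at [608.6 -33.9 100. ] -168.81
yoke top rect tool ((-2.1097183227539062, -1.255462646484375), (27.557497024536133, 32.005741119384766), 0.5202056765556335)
shank y [-3.84264577  3.28023285] xmax 3.781799799456412 175
```

```bash
python3 -m crank '[[0,-0.08,0.2,0,1.2],[0,-0.08,0.4,0,1.2],[0,-0.08,0.6,0,1.2],[0,-0.08,0.8,0,1.2],[0,-0.08,0.9,0,1.2],[0,-0.08,0.9,0,1.2]]'
```

```text
time: 17.4
tool_pos: [608.6, -34.7, 90.8]
tcp_rot: [180.0, -0.0, -168.8]
ft_force: [-0.3, 0.8, -0.6]
finger_gap: 13.1
grip_force: 45.4
```

```bash
python3 -m crank '[[0,0,0.1,0,1.2],[0,0,0.2,0,1.2],[0,0,0.3,0,1.2],[0,0,0.4,0,1.2],[0,0,0.4,0,1.2]]'
```

```text
time: 17.9
tool_pos: [608.7, -34.7, 86.9]
tcp_rot: [180.0, -0.0, -168.8]
ft_force: [-0.1, 0.7, -0.3]
finger_gap: 12.9
grip_force: 45.4
```

```bash
python3 -m crank '[[0,0,0.1,0,1.2],[0,0,0.2,0,1.2],[0,0,0.3,0,1.2],[0,0,0.4,0,1.2],[0,0,0.5,0,1.2],[0,0,0.5,0,1.2]]'; python3 -m crank '[[0,0,0.1,0,1.2],[0,0,0.2,0,1.2],[0,0,0.3,0,1.2],[0,0,0.4,0,1.2],[0,0,0.4,0,1.2]]'
```

```text
time: 18.5
tool_pos: [608.7, -34.7, 81.8]
tcp_rot: [180.0, -0.0, -168.8]
ft_force: [-0.1, 0.6, 0.2]
finger_gap: 12.8
grip_force: 45.4
time: 19.0
tool_pos: [608.7, -34.7, 77.8]
tcp_rot: [180.0, -0.0, -168.8]
ft_force: [-0.2, 0.9, -0.2]
finger_gap: 13.0
grip_force: 45.4
```

```bash
python3 -m crank '[[0,0,0.1,0,1.2],[0,0,0.2,0,1.2],[0,0,0.3,0,1.2],[0,0,0.4,0,1.2],[0,0,0.4,0,1.2]]'; python3 -m crank '[[0,0,0.1,0,1.2],[0,0,0.2,0,1.2],[0,0,0.3,0,1.2],[0,0,0.3,0,1.2]]'
```

```text
time: 19.5
tool_pos: [608.7, -34.7, 73.9]
tcp_rot: [180.0, -0.0, -168.8]
ft_force: [-0.9, -0.2, -1.7]
finger_gap: 12.5
grip_force: 45.4
time: 19.9
tool_pos: [608.9, -35.0, 71.1]
tcp_rot: [-180.0, 0.0, -168.8]
ft_force: [0.6, -1.1, 0.4]
finger_gap: 13.2
grip_force: 45.4
```

```bash
python3 -m crank '[[0,0,0.1,0,1.2],[0,0,0.2,0,1.2],[0,0,0.3,0,1.2],[0,0,0.3,0,1.2]]' 70; python3 -m crank '[[0,0,0.1,0,1.2],[0,0,0.2,0,1.2],[0,0,0.2,0,1.2]]'; python3 -m crank '[[0,0,0.1,0,1.2],[0,0,0.15,0,1.2],[0,0,0.15,0,1.2]]'
```

```text
time: 20.3
tool_pos: [608.9, -35.1, 67.9]
tcp_rot: [-180.0, 0.0, -168.8]
ft_force: [0.8, -2.9, -0.6]
finger_gap: 12.8
grip_force: 45.4
time: 20.6
tool_pos: [608.7, -34.9, 65.8]
tcp_rot: [-180.0, -0.0, -168.8]
ft_force: [1.0, -3.8, -1.1]
finger_gap: 13.1
grip_force: 45.4
time: 20.9
tool_pos: [608.7, -34.8, 64.4]
tcp_rot: [-180.0, -0.0, -168.8]
ft_force: [1.6, -4.9, 0.2]
finger_gap: 12.6
grip_force: 45.5
```

```bash
python3 -m crank '[[0,0,0.05,0,1.2],[0,0,0.1,0,1.2],[0,0,0.1,0,1.2],[0,0,0.1,0,1.2]]';python3 -m crank '[[0,0,0.03,0,1.2],[0,0,0.06,0,1.2],[0,0,0.06,0,1.2]]'
```

```text
time: 21.3
tool_pos: [609.0, -34.8, 64.0]
tcp_rot: [-180.0, 0.0, -168.8]
ft_force: [-1.5, -3.0, 5.2]
finger_gap: 13.1
grip_force: 45.9
time: 21.6
tool_pos: [609.0, -34.8, 64.0]
tcp_rot: [-180.0, 0.0, -168.8]
ft_force: [-4.0, -3.5, 9.8]
finger_gap: 13.1
grip_force: 46.3
```

It has stalled at 64.0 with the force rising, so the head looks seated. I'll release and check.

```bash
python3 -m crank '[[0,0,-0.05,0,1.2],[0,0,-0.05,0,1.8],[0,0,-0.05,0,2.5],[0,0,-0.05,0,4],[0,0,-0.05,0,4],[0,0,-2,0,4],[0,0,-6,0,5],[-3,0,-10,0,7],[-6.5,0,-11,0,7],[-6.5,0,-11,0,7],[-6.5,0,-11,0,7],[-6.5,0,-11,0,7]]'
python3 - <<'E'
from h import *
p,d,P=cloud("wrist");s=sense();print(s["tool_pos"],s["ft_force"])
save("w7",cv2.resize(p[60:260,220:420],None,fx=3,fy=3,interpolation=cv2.INTER_CUBIC))
hsv=cv2.cvtColor(p,cv2.COLOR_RGB2HSV);v,u=np.mgrid[0:400,0:640]
red=((hsv[...,0]<6)|(hsv[...,0]>174))&(hsv[...,1]>130)&(P[...,2]>45)
q=P[red];t=q[q[:,2]>56];print(len(q),np.percentile(q[:,2],[50,80,95]),cv2.minEnclosingCircle(t[:,:2].astype(np.float32)))
top=(P[...,2]>33)&(P[...,2]<39)&(u>285)&(u<358)&(v>120)&(v<225)&~red&(p.mean(-1)>140);print("ear",np.median(P[top][:,2]))
E
```

```text
time: 22.8
tool_pos: [671.4, -22.1, 171.6]
tcp_rot: [180.0, -0.1, -168.8]
ft_force: [-0.5, -0.5, -0.8]
finger_gap: 70.1
grip_force: 0.0
[671.2541525  -22.13041788 171.65139476] [-0.57061259 -0.40055935 -0.12936258]
385 [59.89411391 60.55895541 61.14587107] ((608.5307006835938, -35.518150329589844), 7.54084587097168)
ear 35.767473035587386
```

View pics/w7.png

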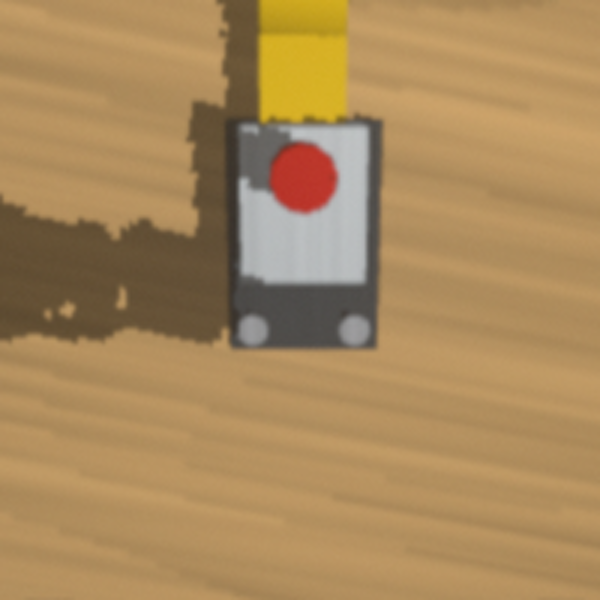

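The head top is at 59.9 and the ear at 35.8. The difference is 24.1 mm against a nominal 24, so the head is flush. A light press with closed fingers will confirm it.

```bash
python3 -m crank '[[3,0,0,0,3],[6.4,0,0,0,0],[6.4,0,3,0,0],[6.4,0,6,0,0],[6.4,0,8,0,0],[6.4,0,8.4,0,0],[6.4,0,8.4,0,0],[6.4,0,8.4,0,0],[6.4,0,8.4,0,0]]' 40;python3 -m crank '[[0,0,0.1,0,0],[0,0,0.2,0,0],[0,0,0.25,0,0],[0,0,0.25,0,0]]'
```

```text
time: 23.75
tool_pos: [610.9, -34.7, 90.8]
tcp_rot: [-179.9, 0.1, -168.8]
ft_force: [0.5, -0.4, -0.3]
finger_gap: -0.0
grip_force: 0.0
time: 24.15
tool_pos: [609.7, -34.5, 86.4]
tcp_rot: [180.0, -0.0, -168.8]
ft_force: [-0.2, -0.3, -0.2]
finger_gap: -0.0
grip_force: 0.0
```

```bash
python3 -m crank '[[0,0,0.1,0,0],[0,0,0.2,0,0],[0,0,0.25,0,0],[0,0,0.25,0,0]]';python3 -m crank '[[0,0,0.05,0,0],[0,0,0.1,0,0],[0,0,0.1,0,0]]';python3 -m crank '[[0,0,0.03,0,0],[0,0,0.06,0,0],[0,0,0.06,0,0]]'
```

```text
time: 24.55
tool_pos: [609.7, -34.5, 83.8]
tcp_rot: [180.0, -0.0, -168.8]
ft_force: [0.4, -0.5, 0.2]
finger_gap: 0.1
grip_force: 0.0
time: 24.85
tool_pos: [609.8, -34.6, 82.9]
tcp_rot: [180.0, -0.0, -168.8]
ft_force: [-0.8, 0.1, 0.0]
finger_gap: -0.3
grip_force: 0.0
time: 25.15
tool_pos: [609.9, -34.6, 82.5]
tcp_rot: [-180.0, 0.0, -168.8]
ft_force: [-0.4, -0.1, 0.1]
finger_gap: 0.0
grip_force: 0.2
```

```bash
python3 -m crank '[[0,0,0.04,0,0],[0,0,0.08,0,0],[0,0,0.08,0,0]]';python3 -m crank '[[0,0,0.04,0,0],[0,0,0.08,0,0],[0,0,0.08,0,0]]'
```

```text
time: 25.45
tool_pos: [610.2, -34.6, 82.2]
tcp_rot: [-180.0, 0.1, -168.8]
ft_force: [-0.6, -0.1, 4.0]
finger_gap: -0.0
grip_force: 2.1
time: 25.75
tool_pos: [610.5, -34.7, 82.0]
tcp_rot: [-180.0, 0.1, -168.8]
ft_force: [-1.0, -0.2, 8.4]
finger_gap: 0.2
grip_force: 4.1
```

```bash
python3 -m crank '[[0,0,0.04,0,0],[0,0,0.08,0,0],[0,0,0.08,0,0]]';python3 -m crank '[[0,0,-1,0,0],[0,0,-5,0,0],[0,0,-10,0,3],[0,0,-12,0,5],[0,0,-12,0,8],[0,0,-12,0,8]]'
python3 - <<'E'
from h import *
p,d,P=cloud("scene");np.savez("s8",p=p)
a=np.load("s5.npz")["P"] 
hsv=cv2.cvtColor(p,cv2.COLOR_RGB2HSV);v,u=np.mgrid[0:400,0:640]
red=((hsv[...,0]<6)|(hsv[...,0]>174))&(hsv[...,1]>130)&(u>300)&(u<350)&(v>180)&(v<240)
print("red",np.nanpercentile(P[red],[5,50,95],axis=0).round(1)); print(sense()["tool_pos"],sense()["ft_force"],sense()["finger_gap"])
save("s8",cv2.resize(p[170:245,270:400],None,fx=6,fy=6,interpolation=cv2.INTER_CUBIC))
E
```

```text
time: 26.05
tool_pos: [610.8, -34.8, 81.9]
tcp_rot: [-180.0, 0.1, -168.8]
ft_force: [-2.6, -0.2, 13.1]
finger_gap: -0.1
grip_force: 6.3
time: 26.65
tool_pos: [609.8, -34.5, 200.1]
tcp_rot: [-180.0, 0.0, -168.8]
ft_force: [-0.8, 0.9, -0.2]
finger_gap: 58.0
grip_force: 0.0
red [[608.2 -42.3  39.5]
 [613.1 -38.9  53.7]
 [618.  -31.5  62.3]]
[609.02777112 -34.4306533  198.66896163] [ 0.15686342 -0.1854124   0.09865042] 65.514645764779
```

View pics/s8.png

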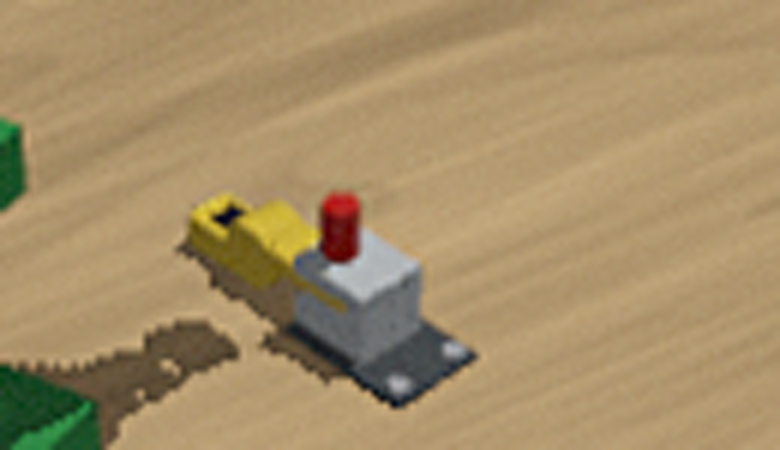

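The red head (340,228) sits flush on the yoke and the yellow tab is between the ears. The gripper is open and clear.

```bash
python3 -c "
from bench import hand_in
print(hand_in())"
```

```text
the job is handed in; nothing more can be done
None
```

The whistle hangs in the yoke with the pin pressed fully home and its head flush; everything is released, nothing else on the shelf was touched, and the job was handed in at about 27 s of the 72 s limit.

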